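Clamp a charger board and hold test tweezers across its coil pads

TASK

Lock the blue charger board into its holder: turn the orange cam knob clockwise until it clicks past its detent and stays there. Then take the cordless test tweezers off their stand by the two black grips, squeeze them so that their tip gap matches the two white-ringed gold pads, and set one sprung tip down near the middle of each pad so that both pins are pushed in a little; it does not matter which tip goes on which pad. Finish while still holding the tweezers there, gap and tips steady, so that the coil reading can be taken, and leave the flux jar, solder spool, yellow screwdriver and multimeter where they are.

Things in the scene. Friction and masses are not known exactly. Their poses are not given: they have to be found in the camera images.
- holder: grey and aluminium circuit-board holder, fixed to the counter. Origin: on the counter under the middle of the board's place; the base plate runs x -44..44, y -110..64 mm, 8 mm high. Fixed jaw at its +y end (top 25 mm), sliding jaw at y -47 (top 25 mm), cam block with the knob at the -y end (top 24 mm)
- knob (a joint): the holder's cam knob, vertical axis: 0 = open (start), grows clockwise seen from above, 1.2 rad = locked, with stops at both. A spring detent resists with up to 0.1 N m, crest at 0.6: short of it the knob springs back to 0, past it it snaps to 1.2 and stays. Turning it moves the sprung jaw 3 mm towards +y: 2 mm of play at the board, then it clamps with about 5 N
- knob_grip (a point): point on the knob's axis, 40 mm above the counter, inside its orange grip bar: 12 mm wide, 36 mm long, flat sides, standing 28 to 50 mm above the counter. The frame turns with the knob, x along the bar, z up; at joint value 0 the bar lies along the holder's x axis. Under the bar is a black disc of 14.5 mm radius
- board: loose blue charger board, 56 (x) by 90 (y) by 2.4 mm, lying in the holder with its axes as the holder's; origin under its middle, 19 mm above the counter; its top is 21.4 mm above the counter. Tallest parts on it, 4 to 6 mm, are a round coil on the +x side of the pads (nearest edge 14 mm from the pad line) and two cans further out
- pad_a (a point): centre, on the board's top, of the gold pad at the board's +y side: 8 mm across with a white ring round it; axes as the board's
- pad_b (a point): centre of the other, equal gold pad, 13 mm from pad_a in the board's -y direction
- stand: dark tweezers stand, fixed to the counter; origin on the counter, x axis along the tweezers towards their tips. Base x -70..42, y -27..27, 6 mm high; saddle with 36 mm high lips at x -58..-8, back stop 38 mm high at x -69..-63, cross-bar at x 27..34, y -22..22, 33.5 mm high. The grips and tips stand free beyond it
- tweezers: light grey cordless test tweezers (46 g) lying level in the stand; origin on the housing's underside between the blade pivots (30 mm above the counter in the stand), x towards the tips, z up. Housing x -62..8, y -11..11, z 0..16 mm. Two steel blades, sprung hinges at y +8 and -8, are squeezed together across y. Centre of mass about 17 mm ahead of the origin
- tweezers_grip (a point): point midway between the blades' two black ribbed grip pads (26 mm long, z 0..16), at x 58, z 8 in the tweezers' frame. Outer faces of the pads: 34 mm apart at rest, 26 mm (and parallel) at a tip gap of 13 mm; the gap changes 1.72 mm per mm of squeeze. Squeezing force: 4 N at first, 10 N at 13 mm gap, 14 N shut
- tip_left (a point): point of the sprung gold pin of the tweezers' +y blade (red collar): x 100, y +13.5 (at rest), z -19 mm in the tweezers' frame, so 42 mm ahead of and 27 mm below the middle of the grips. The pin points down and slides up to 5 mm into a black barrel 5 mm thick that ends at z -10
- tip_right (a point): the same for the -y blade (blue collar): y -13.5 at rest, so the tip gap is 27 mm at rest
- pin_left (a joint): how far the left pin is pushed in, 0 free to 0.005 m; about 0.2 N to start and 0.6 N at the end of its travel
- pin_right (a joint): the same for the right pin
- flux_jar: flux jar with green lid, 42 mm across, 27 mm high, origin under its middle; leave alone
- solder_spool: solder spool, 54 mm across, 27 mm high, origin under its middle; leave alone
- yellow_driver: yellow precision screwdriver lying on the counter, 134 mm long, 10 mm thick, origin under its middle; leave alone
- multimeter: yellow and black multimeter lying on its back, 150 x 78 x 43 mm, origin under its middle; leave alone
Mind the look-alikes: they are no part of the job. What is shaped like the stand but turquoise is not meant.

How it is judged:
By the outcome, as a careful person would: the job done as asked, in the order asked, and still so for the second after the job is handed in, while the arm keeps its last pose, push and grip.
It also fails if it takes over 58 s, if anything falls off the work surface, if the arm or the gripper's body presses on something with over 40 N, if the wrist force passes 120 N, or if a joint passes its speed limit or range.

ROBOT

A 7-joint arm with a two-finger parallel gripper is mounted at the origin on a cart in front of the work surface, level with it; the furniture and walls round the work are solid. World frame = base frame: x ahead of the robot, y to its left, z up, the work surface at z = 0. Lengths are in m, angles in rad, forces in N, time in s.
With the tool pointing down it reaches from about 0.4 to 0.85 m from the base axis. Payload 4.4 kg.
Tool frame: the origin (TCP) lies at the very end of the fingers, on their centre line; the grasp point (between the pads) lies 19 mm behind it (arm.pinch_z is the distance from the TCP to the grasp point, in m); z points along the fingers, y is the line along which they close (so a half turn about z gives the same grasp; the last joint's range is limited). The gripper opens to 94 mm and grips with 3 to 60 N. Pads are 16 mm wide; open, the fingers measure 119 mm over their backs; the gripper's body (75 mm by 177 mm) begins 78 mm behind the grasp point.
Start: joints at [1.116, 0.628, 0.038, 1.517, -0.027, 0.996, -0.02], TCP at [0.246, -0.601, 0.205] pointing down, gripper open.
Joint ranges: [-3.06, 3.06], [-0.37, 2.12], [-1.25, 1.32], [0.18, 2.47], [-1.1, 4.24], [0.23, 1.98], [-2.94, 2.94]. Speed limits (rad/s): [2.57, 2.57, 3.14, 3.14, 3.14, 3.14, 3.14].

INTERFACE

Orientations are given as a unit quaternion [w, x, y, z].
In Python, from bench import arm gives the robot as it stands. The module is installed in compiled form; this text tells all that it offers.
- The arm moves only by the tool arm_command, never from a script. Its argument "rows" is a list of rows, each a list of 2 entries, a list of its own where there are three numbers: the shift along the tool's x, y, z in mm, then the turn about the tool's z in rad. In form: [[[x, y, z], roll], ...]. A call has 1 to 5 rows; each row is the pose to reach, as a shift and turn from the pose commanded when the call began, along the tool's axes at that moment; what a row does not reach only later rows make up. A row lasts 1/10 s, in which the tool goes at most 50 mm and 8.59 degrees, less where a joint would pass 70% of its speed; a pose out of reach is approached as far as the arm can. A call with a gripper value outside its range is refused whole. "fingers" is the opening in per cent of the stroke, from 0 (shut) to 100 (fully open), set as the call begins (left out, the last holds). The fingers move at their own pace and stop on an object; "force" is the grip in N (left out, the last holds). Time passes only in rows, so rows that repeat a pose let the fingers close. It gives the time, the measured TCP pose, the force, the opening and the grip force at its end, in the units of the state.
- arm.state(): the state, without advancing time (a new reading comes with each control period).
- arm.grab_frame(name): name is "scene" or "top" or "wrist"; returns (picture, depth): 400x640x3 uint8, red, green, blue; 400x640 float32, m along the optical axis (not along the pixel's ray), 0 where there is no reading.
- arm.get_calibration(name): a dict with "fov_y" (degrees; the focal length in pixels is half the picture's height over the tangent of half this angle, whatever the lens; pixels are square), "cx", "cy" (the principal point, pixels), "eye" and "orientation" of the camera in the world; the wrist camera has in their place "hand_eye" (4x4, takes a point from camera to tool coordinates, whose origin is the TCP and whose axes are the flange's). Camera axes: x right, y up, looking along -z (the intrinsics and any distortion apply to the point x, -y, -z); pixel columns grow to the right and rows downward; lengths in m; the calibration is good to about 2 mm. A picture is of the moment at which its call begins: read the wrist's pose just before it. get_calibration takes no time and is no camera call.
- arm.sign_off(): hands the job in; it is judged then, once.
The state is a dict: "t": time; "joints": joint angles; "joint_velocities": joint speeds; "joint_torque": joint torques, N m; "position": TCP position; "orientation": TCP orientation; "wrist_force": force on the tool from outside, world axes, zero at the start; "torque": the same for the moment, N m; "finger_gap": finger opening in m; "finger_force": force on a finger pad.
Only numpy, scipy, OpenCV 4.12 (cv2) and the standard library are available. Lean on these libraries where they do the work, as an engineer would, in place of code of your own. Each camera call takes 0.05 s, during which the arm holds its last target. There are 200 camera calls.

## Working session

There is one attempt and no reset: what is moved stays moved. The work goes in short steps, Python scripts to look and compute and a tool call to move; the robot and the scene stay as the last step left them, time stands still between calls to the robot, and variables do not carry over. Pictures are saved under pics/ and viewed, at most 10 in all, crops included, and the job is handed in when it is done.

Besides the shell and the picture viewer there is one more tool, called after "Request:" as name([rows], argument=value, ...), one row to a line, values as JSON. arm_command: Moves the arm, as the interface text tells. Its arguments: {"type":"object","properties":{"rows":{"type":"array"},"fingers":{"type":"number"},"force":{"type":"number"}},"required":["rows"]}

```bash
mkdir -p pics; cat > h.py <<'E'
import numpy as np, cv2
from bench import arm
from scipy.spatial.transform import Rotation as R
def rot(q): return R.from_quat([q[1],q[2],q[3],q[0]]).as_matrix()
def cam(n,st=None):
    c=arm.get_calibration(n); f=200/np.tan(np.radians(c['fov_y'])/2)
    if 'eye' in c: E=np.array(c['eye']);Q=c['orientation'];Q=np.array(Q);M=rot(Q) if Q.size==4 else Q
    else:
        T=np.array(c['hand_eye']); W=rot(st['orientation']); E=W@T[:3,3]+st['position']; M=W@T[:3,:3]
    return c,f,E,M
def ray(C,u,v,z):
    c,f,E,M=C
    d=M@np.array([(u-c['cx'])/f,-(v-c['cy'])/f,-1]); return E+d*(z-E[2])/d[2]
def pix(C,P):
    c,f,E,M=C; p=M.T@(np.array(P)-E); return c['cx']+f*p[0]/-p[2], c['cy']-f*p[1]/-p[2]
def cloud(C,d):
    c,f,E,M=C; v,u=np.mgrid[:d.shape[0],:d.shape[1]]
    L=np.stack([(u-c['cx'])/f*d,-(v-c['cy'])/f*d,-d],-1); return L@M.T+E
def save(n,a): cv2.imwrite('pics/'+n,cv2.cvtColor(a,cv2.COLOR_RGB2BGR))
E
python3 - <<'E'
from h import *
print(arm.state())
for n in ("scene","top","wrist"):
    print(n,arm.get_calibration(n))
    p,d=arm.grab_frame(n); np.save(n+'.npy',p); np.save(n+'_d.npy',d)
    save(n+'1.png',p)
E
```

```text
{'t': 0.0, 'joints': array([ 1.11622503,  0.62929934,  0.0384296 ,  1.51835819, -0.02697601,
        0.9963174 , -0.01999215]), 'joint_velocities': array([ 0.0004384 , -0.00029234,  0.00122468, -0.00141979, -0.00093028,
       -0.00083744, -0.00012936]), 'joint_torque': array([ 3.76621556e-04, -5.49725211e+01,  1.14371281e+00, -1.86636722e+01,
       -5.20801242e-02,  2.35408719e-02,  1.69301211e-04]), 'position': array([ 0.24615622, -0.60086337,  0.20458738]), 'orientation': array([-9.11213387e-04,  9.81163093e-01,  1.93178975e-01, -1.97221140e-04]), 'wrist_force': array([-0.31822134, -0.19680882, -0.81920938]), 'torque': array([-0.01116226,  0.014374  ,  0.01730879]), 'finger_force': 0.0, 'finger_gap': 0.09369531093831901}
scene {'fov_y': 49.31634774672165, 'cx': 312.0893349187115, 'cy': 201.61030878438797, 'eye': array([-0.24541222, -0.76382792,  0.48458174]), 'orientation': array([ 0.75190477,  0.50094986, -0.23142056, -0.3607395 ])}
top {'fov_y': 49.08367516515672, 'cx': 322.5353049507078, 'cy': 197.65148885948022, 'eye': array([ 0.47473424, -0.11476464,  1.02420064]), 'orientation': array([ 0.7079321 ,  0.00549757, -0.02522766, -0.70580839])}
wrist {'fov_y': 69.61906804542582, 'cx': 321.0610812706338, 'cy': 194.60001078448397, 'hand_eye': array([[-1.31023908e-03,  9.70342097e-01,  2.41732288e-01,
         6.94814035e-02],
       [ 9.99999102e-01,  1.33985435e-03,  4.18679088e-05,
         9.70955583e-04],
       [-2.83259862e-04,  2.41732125e-01, -9.70342980e-01,
        -1.79107928e-01],
       [ 0.00000000e+00,  0.00000000e+00,  0.00000000e+00,
         1.00000000e+00]])}
```

View pics/top1.png

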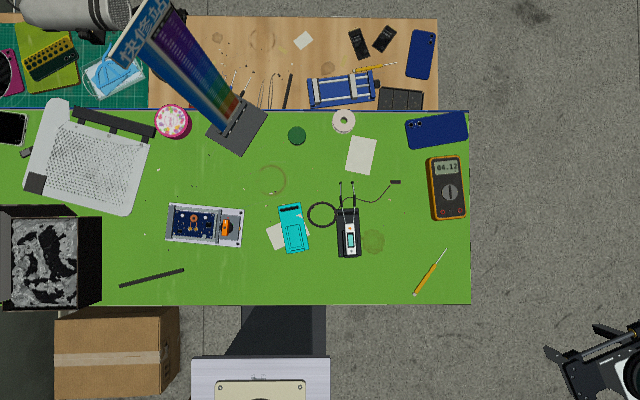

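View pics/scene1.png

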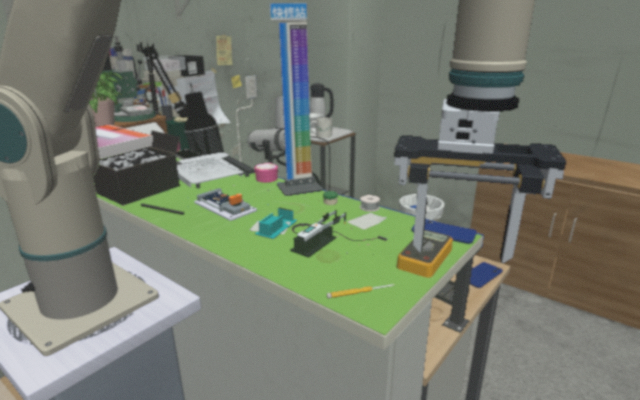

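The top view shows the holder at about (204,225) with the orange knob at (228,226), and the tweezers in the dark stand at (348,225) with their tips up (+x). The turquoise decoy is at (293,228). Next I measure from an enlarged crop.

```bash
python3 - <<'E'
from h import *
p=np.load('top.npy'); C=cam('top')
save('crop1.png',np.hstack([cv2.resize(p[195:255,160:250],None,fx=4.4,fy=4.4,interpolation=cv2.INTER_CUBIC),cv2.resize(p[175:265,300:400],None,fx=2.93,fy=2.93,interpolation=cv2.INTER_CUBIC)[:264]]))
for u,v in ((166,203),(242,245),(228,226),(348,230)): print(ray(C,u,v,0.02))
hsv=cv2.cvtColor(p,cv2.COLOR_RGB2HSV); roi=np.zeros(p.shape[:2],bool); roi[205:248,216:243]=1
m=((hsv[...,0]<20)&(hsv[...,1]>150)&(hsv[...,2]>150)&roi).astype(np.uint8)
y,x=np.nonzero(m); print(len(x)); (cx,cy),wh,a=cv2.minAreaRect(np.c_[x,y].astype(np.float32)); print(cx,cy,wh,a,ray(C,x.mean(),y.mean(),.05))
E
```

```text
[0.50500765 0.21297148 0.02      ]
[0.41005378 0.04014741 0.02      ]
[0.45310829 0.07230053 0.02      ]
[ 0.44445074 -0.20131402  0.02      ]
73
230.5 227.5 (15.0, 17.0) 90.0 [0.44966864 0.07357807 0.05      ]
```

View pics/crop1.png

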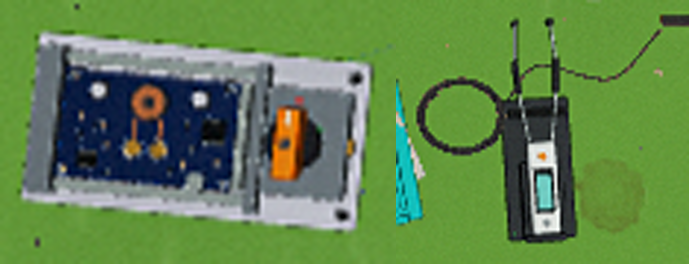

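The crop shows the coil on the holder's +x side (image up), the pads at crop (132,150) and (158,150), and the bar along x. I swing over with the tool x axis turned to face the robot.

Request:
arm_command([
  [[454,-570,0],-2.65],
  [[454,-570,0],-2.65],
  [[454,-570,0],-2.65],
  [[454,-570,0],-2.65],
  [[454,-570,0],-2.65],
])

```text
t: 0.65
position: [0.3166, -0.3594, 0.2054]
orientation: [0.0, 0.841, 0.542, 0.0]
wrist_force: [1.5, 0.0, 0.2]
finger_gap: 0.0943
finger_force: 0.0
```

```bash
cat >> h.py <<'E'
def go(P,ang,tilt=False):
    """shift (mm, tool axes) and roll to bring TCP to P with tool x axis at world angle ang (deg)"""
    s=arm.state(); W=rot(s['orientation']); a=np.degrees(np.arctan2(W[1,0],W[0,0]))
    print('t %.2f'%s['t'],'pos',(1e3*s['position']).round(1),'ang %.1f'%a,'j',s['joints'].round(2),'gap %.1f F'%(1e3*s['finger_gap']),s['wrist_force'].round(1),'zaxis',W[:,2].round(3))
    print('shift',(W.T@(np.array(P)-s['position'])*1e3).round(1),'roll %.3f'%np.radians((a-ang+180)%360-180))
E
python3 - <<'E'
from h import *
go([.45,.10,.205],174.5)
E
```

```text
t 0.65 pos [ 316.6 -359.4  205.4] ang 65.6 j [ 0.93  0.39 -0.19  1.98  0.1   0.78  0.26] gap 94.3 F [1.5 0.  0.2] zaxis [ 0. -0. -1.]
shift [473.5 -68.4   0.5] roll -1.901
```

Request:
arm_command([
  [[473,-68,0],-1.9],
  [[473,-68,0],-1.9],
  [[473,-68,0],-1.9],
  [[473,-68,0],-1.9],
  [[473,-68,0],-1.9],
])

```text
t: 1.15
position: [0.3879, -0.1201, 0.2057]
orientation: [0.0, 0.584, 0.812, -0.0]
wrist_force: [1.3, -0.6, 0.1]
finger_gap: 0.0941
finger_force: 0.0
```

```bash
python3 - <<'E'
from h import *
go([.45,.10,.205],174.5)
E
```

```text
t 1.15 pos [ 387.9 -120.1  205.7] ang 108.5 j [ 0.58  0.31 -0.45  2.14  0.2   0.73  0.32] gap 94.1 F [ 1.3 -0.6  0.1] zaxis [ 0.001 -0.    -1.   ]
shift [188.9 128.9   0.6] roll -1.151
```

Request:
arm_command([
  [[189,129,0],-1.15],
  [[189,129,0],-1.15],
  [[189,129,0],-1.15],
  [[189,129,0],-1.15],
  [[189,129,0],-1.15],
])

```text
t: 1.65
position: [0.4519, 0.1024, 0.2059]
orientation: [0.0, 0.244, 0.97, 0.001]
wrist_force: [0.6, -0.1, -0.4]
finger_gap: 0.094
finger_force: 0.0
```

Request:
arm_command([
  [[0,0,0],-0.15],
  [[0,0,0],-0.3],
  [[0,0,0],-0.4],
  [[0,0,0],-0.4],
])

```text
t: 2.05
position: [0.451, 0.0979, 0.2052]
orientation: [-0.0, 0.051, 0.999, 0.0]
wrist_force: [0.2, -0.1, -0.4]
finger_gap: 0.0938
finger_force: 0.0
```

```bash
python3 - <<'E'
from h import *
s=arm.state(); p,d=arm.grab_frame('wrist'); np.savez('w1.npz',p=p,d=d,pos=s['position'],q=s['orientation'])
save('w1.png',p); go([.45,.10,.205],174.5)
E
```

```text
t 2.10 pos [451.1  97.8 205.3] ang 174.0 j [ 0.28  0.45 -0.78  2.01  0.42  0.85  0.74] gap 93.8 F [ 0.6  0.2 -0.2] zaxis [-0.001  0.    -1.   ]
shift [1.3 2.1 0.3] roll -0.009
```

View pics/w1.png

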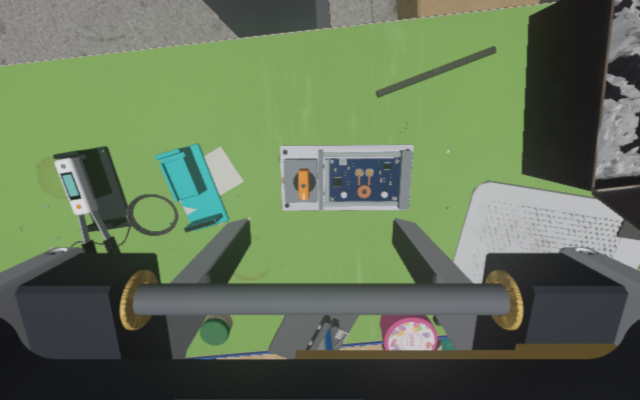

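The wrist view shows the holder squarely in view, with the knob bar at (304,184), the pads at (359,173) and (370,173), and the tweezers at the left. I measure each of them.

```bash
cat >> h.py <<'E'
def orange(p,box):
    hsv=cv2.cvtColor(p,cv2.COLOR_RGB2HSV); m=np.zeros(p.shape[:2],np.uint8); x0,y0,x1,y1=box
    m[y0:y1,x0:x1]=((hsv[...,0]>5)&(hsv[...,0]<22)&(hsv[...,1]>160)&(hsv[...,2]>120))[y0:y1,x0:x1]
    return m
E
python3 - <<'E'
from h import *
z=np.load('w1.npz'); p,d=z['p'],z['d']; st=dict(position=z['pos'],orientation=z['q']); C=cam('wrist',st)
X=cloud(C,d)
# table plane check & holder base outline via depth height
print('table z',np.median(X[100:130,150:270,2]))
m=orange(p,(285,150,325,215)); y,x=np.nonzero(m)
pts=X[m>0]; print('knob n',len(x),'px',x.mean(),y.mean(),'depth pts top',np.percentile(pts[:,2],[10,50,90]))
top=pts[:,2]>np.percentile(pts[:,2],90)-.004; q=pts[top]; print('knob from depth',q.mean(0),len(q))
xy=q[:,:2]-q[:,:2].mean(0); w,V=np.linalg.eigh(xy.T@xy); print('bar ang',np.degrees(np.arctan2(*V[::-1,1])), 'ext',np.ptp(xy@V,axis=0))
# holder: points above 5mm in region
H=X[130:225,270:425]; mm=((H[...,2]>.004)&(H[...,2]<.06)).astype(np.uint8)
n,l,s,c=cv2.connectedComponentsWithStats(mm); k=1+np.argmax(s[1:,4]); P=H[l==k]
(c0,wh,a)=cv2.minAreaRect((P[:,:2]*1e3).astype(np.float32)); print('holder rect',c0,wh,a)
# pads: gold
hsv=cv2.cvtColor(p,cv2.COLOR_RGB2HSV)
save('c2.png',np.vstack([cv2.resize(p[140:215,275:420],None,fx=4,fy=4,interpolation=cv2.INTER_CUBIC), cv2.resize(p[140:265,40:185],None,fx=4,fy=4,interpolation=cv2.INTER_CUBIC)[:300]]))
E
```

```text
table z -0.0003090368681403499
knob n 181 px 303.3259668508287 182.08287292817678 depth pts top [0.04887563 0.04986648 0.05072023]
knob from depth [0.44659932 0.07619554 0.05168328] 181
bar ang 170.57663930810162 ext [0.02266784 0.08849845]
holder rect (456.0439453125, 129.89553833007812) (174.29588317871094, 88.53118133544922) 84.58201599121094
```

View pics/c2.png

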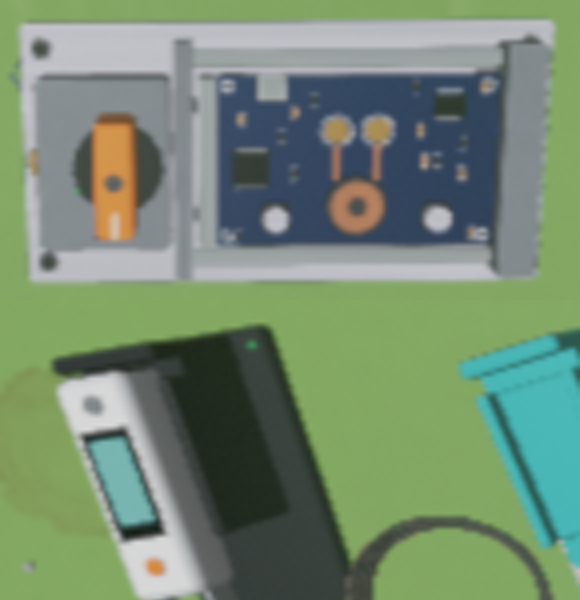

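```bash
python3 - <<'E'
from h import *
z=np.load('w1.npz'); p,d=z['p'],z['d']; st=dict(position=z['pos'],orientation=z['q']); C=cam('wrist',st)
print('knob screw',ray(C,275+114/4,140+184/4,.05)); print('bar mid (93..135,123..241)',ray(C,275+114/4,140+182/4,.05))
print('pads',ray(C,359.2,172.5,.0214),ray(C,369.5,172.5,.0214))
Ct=cam('top'); print('top knob',ray(Ct,160+288/4.4,195+143/4.4,.05)) ; print('top pads',ray(Ct,160+132/4.4,195+150/4.4,.0214),ray(Ct,160+158/4.4,195+151/4.4,.0214))
a=np.radians(-5.42)
go([.4515,.0765,.10],180-5.42)
E
```

```text
knob screw [0.45160371 0.07567398 0.05      ]
bar mid (93..135,123..241) [0.45100027 0.07574589 0.05      ]
pads [0.44745412 0.14601015 0.0214    ] [0.44881673 0.15907872 0.0214    ]
top knob [0.45044019 0.0722594  0.05      ]
top pads [0.44599243 0.15759204 0.0214    ] [0.44549969 0.14429506 0.0214    ]
t 2.10 pos [451.1  97.8 205.3] ang 174.0 j [ 0.28  0.45 -0.78  2.01  0.42  0.85  0.74] gap 93.8 F [ 0.6  0.2 -0.2] zaxis [-0.001  0.    -1.   ]
shift [ -2.7 -21.2 105.3] roll -0.011
```

Request:
arm_command([
  [[-2.5,-22,50],-0.01],
  [[-2.5,-22,100],-0.01],
  [[-2.5,-22,140],-0.01],
  [[-2.5,-22,165],-0.01],
  [[-2.5,-22,173],-0.01],
], fingers=40, force=30)

```text
t: 2.6
position: [0.4498, 0.0753, 0.0303]
orientation: [-0.002, 0.047, 0.999, -0.001]
wrist_force: [-0.3, 0.3, -0.2]
finger_gap: 0.0573
finger_force: 0.0
```

Request:
arm_command([
  [[0,0,0],0],
  [[0,0,0],0],
])

```text
t: 2.8
position: [0.4523, 0.0762, 0.0335]
orientation: [0.001, 0.047, 0.999, 0.0]
wrist_force: [-0.1, -0.3, -0.2]
finger_gap: 0.0413
finger_force: 0.0
```

```bash
python3 - <<'E'
from h import *
s=arm.state(); p,d=arm.grab_frame('wrist'); save('w2.png',p); go([.4513,.0757,.032],180-5.42)
E
```

```text
t 2.85 pos [452.6  76.2  33.8] ang 174.6 j [ 0.09  0.71 -0.47  2.17  0.78  0.43  0.46] gap 39.0 F [ 0.2  0.2 -0.3] zaxis [ 0.003  0.001 -1.   ]
shift [ 1.2 -0.6  1.8] roll 0.001
```

View pics/w2.png

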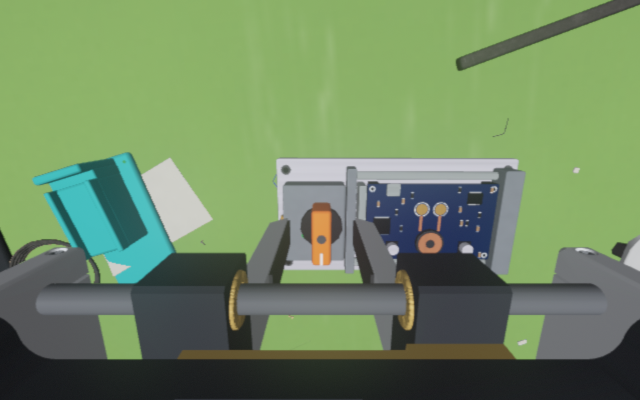

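The bar at column 321 sits midway between the fingers, so I close on it.

Request:
arm_command([
  [[1,-0.5,2],0],
  [[1,-0.5,2],0],
  [[1,-0.5,2],0],
  [[1,-0.5,2],0],
  [[1,-0.5,2],0],
], fingers=5)

```text
t: 3.35
position: [0.4508, 0.0764, 0.0309]
orientation: [0.001, 0.046, 0.999, 0.001]
wrist_force: [-1.2, 2.9, 4.4]
finger_gap: 0.0114
finger_force: 30.0
```

Request:
arm_command([
  [[0,0,0],0.12],
  [[0,0,0],0.24],
  [[0,0,0],0.36],
  [[0,0,0],0.48],
  [[0,0,0],0.6],
])

```text
t: 3.85
position: [0.4509, 0.0765, 0.0309]
orientation: [0.0, 0.341, 0.94, 0.001]
wrist_force: [-0.3, 2.2, 4.8]
finger_gap: 0.0117
finger_force: 30.0
```

Request:
arm_command([
  [[0,0,0],0.12],
  [[0,0,0],0.24],
  [[0,0,0],0.36],
  [[0,0,0],0.48],
  [[0,0,0],0.6],
])

```text
t: 4.35
position: [0.4509, 0.0765, 0.0309]
orientation: [0.0, 0.604, 0.797, 0.001]
wrist_force: [-1.1, 3.6, 4.9]
finger_gap: 0.012
finger_force: 30.0
```

Request:
arm_command([
  [[0,0,0],0.02],
  [[0,0,0],0.02],
])

```text
t: 4.55
position: [0.451, 0.0765, 0.0309]
orientation: [0.0, 0.609, 0.793, 0.001]
wrist_force: [-0.2, 2.9, 5.9]
finger_gap: 0.0119
finger_force: 30.1
```

```bash
python3 - <<'E'
from h import *
go([.4513,.0757,.032],180-5.42); print(arm.state()['torque'])
E
```

```text
t 4.55 pos [451.   76.5  30.9] ang 105.0 j [-0.11  0.68 -0.17  2.18  0.36  0.31 -0.33] gap 11.9 F [-0.2  2.9  5.9] zaxis [ 0.002  0.001 -1.   ]
shift [-0.9  0.1 -1.1] roll -1.214
[0.73985606 0.01354722 0.30132724]
```

Turned 1.21 rad. I release, lift and move over the tweezers.

Request:
arm_command([
  [[0,0,0],0],
  [[0,0,0],0],
  [[0,0,-1],0],
  [[0,0,-20],0],
  [[0,0,-60],0],
], fingers=45)

```text
t: 5.05
position: [0.4481, 0.0745, 0.0891]
orientation: [-0.002, 0.61, 0.792, -0.003]
wrist_force: [0.3, 0.0, 0.6]
finger_gap: 0.042
finger_force: 0.0
```

```bash
python3 - <<'E'
from h import *
s=arm.state();p,d=arm.grab_frame('wrist');save('w3.png',p)
p,d=arm.grab_frame('top');save('k3.png',cv2.resize(p[195:255,160:250],None,fx=5,fy=5))
C=cam('top')
for u in (340.6,352.2): print(ray(C,u,182.5,.015))
print(ray(C,300+(545-396)/2.93,175+220/2.93,.046))
go([.46,-.2,.2],0)
E
```

```text
[ 0.55390575 -0.1846067   0.015     ]
[ 0.55402899 -0.21150199  0.015     ]
[ 0.40058166 -0.20543909  0.046     ]
t 5.15 pos [452.7  75.7  93.5] ang 104.8 j [-0.04  0.56 -0.26  2.14  0.31  0.47 -0.28] gap 42.4 F [ 0.3  0.4 -0.1] zaxis [ 0.006  0.001 -1.   ]
shift [-268.5  -62.6 -106.7] roll 1.828
```

View pics/w3.png

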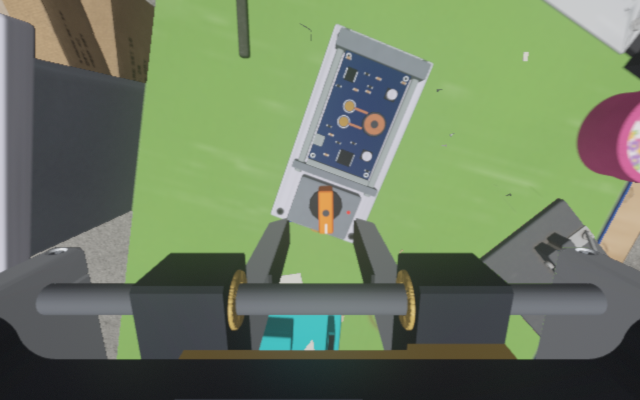

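The knob stays along the tool axis after release, so it is locked. I go over to the tweezers.

Request:
arm_command([
  [[-60,-14,-50],0.15],
  [[-110,-25,-85],0.3],
  [[-155,-36,-106],0.45],
  [[-200,-47,-106],0.6],
  [[-240,-56,-106],0.74],
], fingers=60)

```text
t: 5.65
position: [0.4568, -0.1477, 0.1947]
orientation: [0.001, 0.857, 0.516, 0.001]
wrist_force: [1.0, 0.2, -0.2]
finger_gap: 0.0562
finger_force: 0.0
```

```bash
python3 - <<'E'
from h import *
go([.46,-.2,.2],2)
E
```

```text
t 5.65 pos [ 456.8 -147.7  194.7] ang 62.1 j [ 0.35  0.4  -0.13  1.99  0.07  0.75 -0.31] gap 56.2 F [ 1.   0.2 -0.2] zaxis [ 0.002 -0.001 -1.   ]
shift [-44.7  27.3  -5.3] roll 1.048
```

Request:
arm_command([
  [[-30,18,-5],0.15],
  [[-45,27,-5],0.3],
  [[-45,27,-5],0.45],
  [[-45,27,-5],0.6],
  [[-45,27,-5],0.74],
])

```text
t: 6.15
position: [0.4589, -0.1985, 0.1978]
orientation: [-0.0, 0.985, 0.17, -0.001]
wrist_force: [0.3, -0.8, -0.1]
finger_gap: 0.0568
finger_force: 0.0
```

Request:
arm_command([
  [[0,0,0],0.15],
  [[0,0,0],0.31],
  [[0,0,0],0.31],
  [[0,0,0],0.31],
])

```text
t: 6.55
position: [0.4593, -0.1979, 0.1981]
orientation: [0.0, 1.0, 0.021, -0.001]
wrist_force: [0.5, -0.0, 0.6]
finger_gap: 0.0566
finger_force: 0.0
```

```bash
python3 - <<'E'
from h import *
s=arm.state(); p,d=arm.grab_frame('wrist'); np.savez('w4.npz',p=p,d=d,pos=s['position'],q=s['orientation'])
save('w4.png',cv2.resize(p[:300,160:480],None,fx=2,fy=2)); go([.46,-.2,.2],2)
C=cam('wrist',s); X=cloud(C,d); print('table',np.median(X[...,2][(abs(X[...,2])<.01)&(d>0)]))
E
```

```text
t 6.60 pos [ 459.5 -197.9  198.2] ang 2.4 j [ 0.23  0.43  0.16  1.94 -0.1   0.78 -1.08] gap 56.1 F [-1.   0.1  0.6] zaxis [-0.001 -0.    -1.   ]
shift [ 0.5  2.1 -1.8] roll 0.007
table -0.0001862732221170893
```

View pics/w4.png

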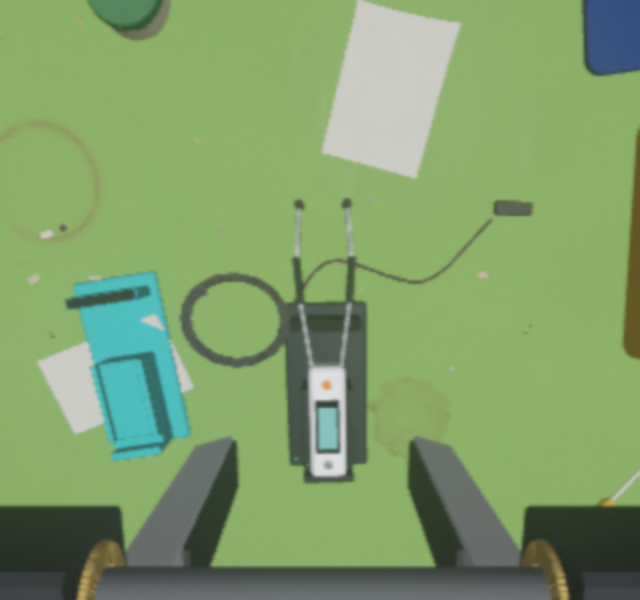

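Tips at view (299,204) and (347,204), black grips at about (297,272) and (351,272), housing dots at (326,385) and (328,465).

```bash
python3 - <<'E'
from h import *
z=np.load('w4.npz'); p,d=z['p'],z['d']; st=dict(position=z['pos'],orientation=z['q']); C=cam('wrist',st); X=cloud(C,d)
g=lambda u,v,h: (ray(C,160+u/2,v/2,h)*1e3).round(1)
a,b=g(326.5,385,.046),g(328,465,.046); print('dots',a,b,np.degrees(np.arctan2(*(a-b)[1::-1])))
R1=X[80:250,290:350]
m=(R1[...,2]>.034)&(R1[...,2]<.06)
P=R1[m]*1e3; print(len(P))
# bin along world x
for x0 in range(370,570,8):
    q=P[(P[:,0]>=x0)&(P[:,0]<x0+8)]
    if len(q)>2: print(x0+4,len(q),'y',np.percentile(q[:,1],[3,97]).round(1),'z',np.percentile(q[:,2],[10,90]).round(1), 'ymid',((q[:,1].min()+q[:,1].max())/2).round(1))
E
```

```text
dots [ 449.2 -201.9   46. ] [ 398.8 -205.    46. ] 3.519711016519137
1804
382 24 y [-220.  -190.5] z [37.  38.5] ymid -205.7
390 86 y [-220.7 -191.6] z [36.7 44.8] ymid -205.6
398 137 y [-219.1 -190.2] z [35.7 46.7] ymid -205.1
406 142 y [-219.7 -189.8] z [35.7 46.6] ymid -204.8
414 148 y [-219.3 -189.5] z [35.5 46.8] ymid -204.5
422 146 y [-218.9 -188. ] z [35.4 46.9] ymid -203.6
430 159 y [-218.4 -187.7] z [35.4 46.7] ymid -203.2
438 149 y [-217.6 -188.6] z [35.7 46.7] ymid -202.9
446 133 y [-216.7 -189.6] z [37.1 46.6] ymid -202.6
454 121 y [-212.1 -192. ] z [44.4 46.8] ymid -201.5
462 85 y [-210.7 -191.6] z [37.3 45.6] ymid -201.7
470 28 y [-211.5 -188.9] z [39.4 43.2] ymid -200.2
478 37 y [-212.3 -182.5] z [34.2 42.8] ymid -196.7
486 55 y [-219.4 -183.1] z [34.2 42.9] ymid -199.7
494 31 y [-213.6 -184.5] z [38.6 43.1] ymid -198.6
502 53 y [-214.3 -182.2] z [42.5 46.5] ymid -198.8
510 57 y [-215.1 -180.9] z [44.3 46.8] ymid -198.0
518 62 y [-214.7 -180.6] z [43.2 46.9] ymid -198.1
526 33 y [-214.3 -181.3] z [40.  46.6] ymid -197.8
534 30 y [-213. -181.] z [39.4 42.2] ymid -197.0
542 38 y [-211.3 -180.9] z [38.8 42.1] ymid -196.2
550 43 y [-210.4 -179.9] z [40.1 42.3] ymid -195.0
558 7 y [-210.6 -207.4] z [41.3 42.9] ymid -208.9
```

```bash
python3 - <<'E'
from h import *
go([.514,-.198,.021],3.5)
E
```

```text
t 6.60 pos [ 459.5 -197.9  198.2] ang 2.4 j [ 0.23  0.43  0.16  1.94 -0.1   0.78 -1.08] gap 56.1 F [-1.   0.1  0.6] zaxis [-0.001 -0.    -1.   ]
shift [ 54.6   2.4 177.2] roll -0.019
```

Request:
arm_command([
  [[40,2,20],-0.02],
  [[54.5,2.4,60],-0.02],
  [[54.5,2.4,100],-0.02],
  [[54.5,2.4,125],-0.02],
  [[54.5,2.4,140],-0.02],
])

```text
t: 7.1
position: [0.5128, -0.1976, 0.056]
orientation: [-0.001, 1.0, 0.031, -0.002]
wrist_force: [-0.5, 0.1, -0.1]
finger_gap: 0.0564
finger_force: 0.0
```

Request:
arm_command([
  [[0,0,20],0],
  [[0,0,32],0],
  [[0,0,37],0],
  [[0,0,37],0],
  [[0,0,37],0],
], force=20)

```text
t: 7.6
position: [0.5148, -0.1984, 0.0223]
orientation: [0.0, 1.0, 0.03, 0.001]
wrist_force: [0.3, -0.2, 0.3]
finger_gap: 0.0563
finger_force: 0.0
```

```bash
python3 - <<'E'
from h import *
s=arm.state(); p,d=arm.grab_frame('wrist'); save('w5.png',p); go([.514,-.198,.021],3.5)
E
```

```text
t 7.65 pos [ 515.  -198.5   22.4] ang 3.4 j [ 0.26  0.76  0.09  1.94 -0.15  0.45 -1.05] gap 56.5 F [ 0.3 -0.8  1.1] zaxis [ 0.001 -0.    -1.   ]
shift [-0.9 -0.5  1.4] roll -0.002
```

View pics/w5.png

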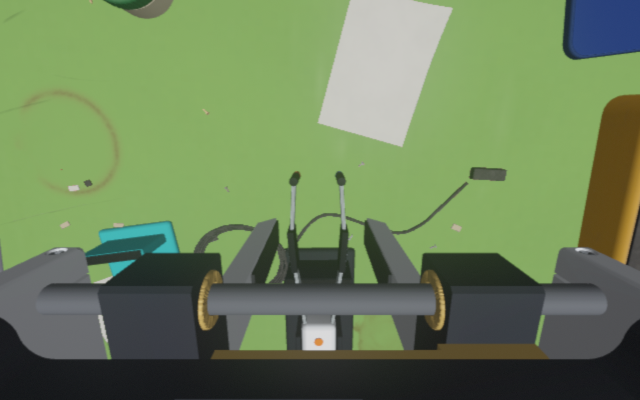

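Grips (293 and 343) sit centred between the fingers. I close to 26 mm.

Request:
arm_command([
  [[-1,-0.5,1],0],
  [[-1,-0.5,1],0],
  [[-1,-0.5,1],0],
  [[-1,-0.5,1],0],
  [[-1,-0.5,1],0],
], fingers=27.6)

```text
t: 8.15
position: [0.5135, -0.1977, 0.0208]
orientation: [0.0, 1.0, 0.029, 0.0]
wrist_force: [0.6, 0.1, 1.4]
finger_gap: 0.0264
finger_force: 8.9
```

Request:
arm_command([
  [[0,0,0],0],
  [[0,0,0],0],
  [[0,0,0],0],
])

```text
t: 8.45
position: [0.5135, -0.1978, 0.0207]
orientation: [0.0, 1.0, 0.029, 0.0]
wrist_force: [1.3, -0.2, 2.1]
finger_gap: 0.0261
finger_force: 9.1
```

Request:
arm_command([
  [[0,0,-8],0],
  [[0,0,-20],0],
  [[0,0,-40],0],
  [[0,0,-60],0],
  [[0,0,-80],0],
])

```text
t: 8.95
position: [0.5131, -0.1978, 0.1022]
orientation: [0.0, 1.0, 0.029, 0.0]
wrist_force: [-0.1, 1.6, -1.0]
finger_gap: 0.0262
finger_force: 8.7
```

Request:
arm_command([
  [[0,0,0],0],
  [[0,0,0],0],
  [[0,0,0],0],
])

```text
t: 9.25
position: [0.5126, -0.1975, 0.1]
orientation: [-0.0, 1.0, 0.029, -0.001]
wrist_force: [-0.0, -0.2, -0.9]
finger_gap: 0.0264
finger_force: 8.7
```

```bash
python3 - <<'E'
from h import *
s=arm.state(); p,d=arm.grab_frame('wrist'); np.savez('w6.npz',p=p,d=d,pos=s['position'],q=s['orientation'])
C=cam('wrist',s); X=cloud(C,d); W=rot(s['orientation']); L=(X-s['position'])@W*1e3
print(s['finger_gap'],s['finger_force'])
m=(d>0)&(X[...,2]>.08)&(abs(L[...,1])<22)&(L[...,0]>10)&(L[...,0]<70)&(L[...,2]>-60)
P=L[m]; print(len(P))
for x0 in range(10,62,3):
    q=P[(P[:,0]>=x0)&(P[:,0]<x0+3)]
    for sg in (1,-1):
        r=q[q[:,1]*sg>0]
        if len(r)>2: print(x0,sg,len(r),'y',np.percentile(r[:,1],[5,50,95]).round(1),'z',np.percentile(r[:,2],[5,50,95]).round(1))
save('w6.png',cv2.resize(p[60:360,200:440],None,fx=2,fy=2)); go([.4,.15,.1],-5.42)
E
```

```text
0.026410016814158006 8.69721606373787
641
10 1 36 y [10.9 12.7 20.6] z [-53.9 -20.9 -13.5]
10 -1 61 y [-21.  -11.3  -8.4] z [-56.7 -21.8 -13.9]
13 1 20 y [10.3 11.2 12.1] z [-20.8 -20.3 -19.3]
13 -1 20 y [-9.5 -8.6 -7.8] z [-21.2 -20.4 -19.9]
16 1 17 y [10.1 10.8 12. ] z [-21.4 -20.5 -18.5]
16 -1 18 y [-9.5 -8.3 -7.6] z [-21.  -20.4 -19.7]
19 1 20 y [ 9.6 10.5 11.4] z [-20.9 -20.4 -19.6]
19 -1 17 y [-8.8 -7.7 -7.1] z [-21.2 -20.5 -19.5]
22 1 18 y [ 9.   9.9 10.8] z [-21.6 -20.6 -19.3]
22 -1 20 y [-8.3 -7.1 -6.4] z [-21.3 -20.1 -19.2]
25 1 22 y [ 8.5  9.6 10.8] z [-21.9 -20.4 -19. ]
25 -1 20 y [-8.2 -7.  -5.9] z [-21.8 -20.6 -19.9]
28 1 19 y [ 8.4  9.5 10.1] z [-21.2 -20.6 -19.8]
28 -1 20 y [-7.6 -6.7 -5.8] z [-21.5 -20.4 -19.6]
31 1 20 y [ 7.8  8.9 10.1] z [-21.4 -20.4 -19.8]
31 -1 20 y [-7.  -6.1 -5.2] z [-20.9 -20.6 -19.9]
34 1 21 y [7.7 8.3 9.5] z [-22.1 -21.  -19.7]
34 -1 22 y [-6.9 -5.8 -4.6] z [-21.4 -20.8 -19.3]
37 1 55 y [ 5.7  7.7 10.5] z [-22.1 -20.9  -8.9]
37 -1 52 y [-7.4 -4.9 -2.8] z [-22.  -21.   -3.4]
40 1 60 y [ 6.3  8.  10. ] z [-21.9 -14.2  -1.2]
40 -1 63 y [-7.4 -5.1 -3.3] z [-21.7 -13.4  -2. ]
t 9.30 pos [ 512.5 -197.5   99.8] ang 3.4 j [ 0.23  0.63  0.13  1.9  -0.13  0.62 -1.07] gap 26.0 F [0.5 0.  0.8] zaxis [-0.002  0.001 -1.   ]
shift [-9.190e+01 -3.535e+02  2.000e-01] roll 0.153
```

View pics/w6.png

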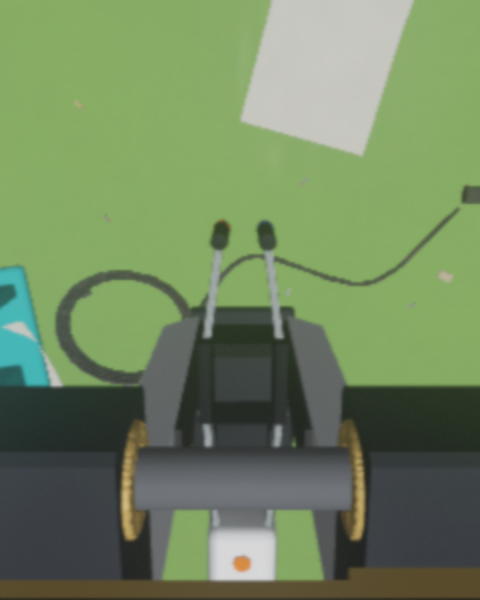

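Held level, tip centres measured at tool (≈41, +8.0) and (≈41, −5.1), so the gap is about 13.1 mm. The 1.4 mm offset looks like hand-eye bias, so I will align pads and tips in the same picture. I carry the tweezers to hover over the pads.

```bash
python3 - <<'E'
from h import *
go([.4066,.157,.1],-5.42)
E
```

```text
t 9.30 pos [ 512.5 -197.5   99.8] ang 3.4 j [ 0.23  0.63  0.13  1.9  -0.13  0.62 -1.07] gap 26.0 F [0.5 0.  0.8] zaxis [-0.002  0.001 -1.   ]
shift [-8.490e+01 -3.601e+02  2.000e-01] roll 0.153
```

Request:
arm_command([
  [[-3,-12,0],0.005],
  [[-8,-36,0],0.015],
  [[-16,-68,0],0.03],
  [[-24,-102,0],0.045],
  [[-32,-136,0],0.06],
])

```text
t: 9.8
position: [0.4719, -0.0619, 0.1001]
orientation: [-0.0, 1.0, -0.001, -0.001]
wrist_force: [0.7, 0.7, -0.1]
finger_gap: 0.0263
finger_force: 8.7
```

Request:
arm_command([
  [[-8,-34,0],0.015],
  [[-16,-68,0],0.03],
  [[-24,-102,0],0.045],
  [[-32,-136,0],0.06],
  [[-39,-164,0],0.07],
])

```text
t: 10.3
position: [0.4327, 0.1026, 0.1001]
orientation: [-0.0, 0.999, -0.035, -0.001]
wrist_force: [0.8, -0.1, 0.0]
finger_gap: 0.0264
finger_force: 8.7
```

```bash
python3 - <<'E'
from h import *
go([.4066,.157,.08],-5.42)
E
```

```text
t 10.30 pos [432.7 102.6 100.1] ang -4.0 j [-0.45  0.53  0.22  2.18 -0.25  0.46 -1.67] gap 26.4 F [ 0.8 -0.1  0. ] zaxis [-0.002  0.    -1.   ]
shift [-29.8 -52.4  20.2] roll 0.025
```

Request:
arm_command([
  [[-13,-24,5],0.01],
  [[-24,-42,15],0.025],
  [[-30,-52,28],0.025],
  [[-30,-52,38],0.025],
  [[-30,-52,44],0.025],
])

```text
t: 10.8
position: [0.4076, 0.154, 0.0557]
orientation: [0.0, 0.999, -0.048, -0.001]
wrist_force: [0.7, -0.2, -0.5]
finger_gap: 0.0261
finger_force: 8.7
```

Request:
arm_command([
  [[0,0,0],0],
  [[0,0,0],0],
  [[0,0,0],0],
])

```text
t: 11.1
position: [0.4089, 0.1536, 0.057]
orientation: [-0.0, 0.999, -0.049, 0.0]
wrist_force: [-0.6, -0.6, 0.2]
finger_gap: 0.0261
finger_force: 8.7
```

```bash
python3 - <<'E'
from h import *
s=arm.state(); p,d=arm.grab_frame('wrist'); np.savez('w7.npz',p=p,d=d,pos=s['position'],q=s['orientation'])
pt,_=arm.grab_frame('scene')
save('w7.png',cv2.resize(p[100:250,240:400],None,fx=5,fy=5,interpolation=cv2.INTER_CUBIC)[:600]); go([.4066,.157,.055],-5.42)
save('w7s.png',pt)
C=cam('wrist',s); X=cloud(C,d); W=rot(s['orientation']); L=(X-s['position'])@W*1e3
m=(d>0)&(abs(L[...,1])<16)&(L[...,0]>20)&(L[...,0]<60)&(L[...,2]<5); P=L[m]
for x0 in range(22,52,3):
    q=P[(P[:,0]>=x0)&(P[:,0]<x0+3)]
    for sg in (1,-1):
        r=q[(q[:,1]-1.4)*sg>0]
        if len(r)>2: print(x0,sg,len(r),'y',np.percentile(r[:,1],[5,50,95]).round(1),'z',np.percentile(r[:,2],[5,50,95]).round(1))
E
```

```text
t 11.20 pos [408.8 153.9  57. ] ang -5.6 j [-0.55  0.61  0.18  2.23 -0.32  0.32 -1.76] gap 26.0 F [ 0.3  0.1 -0.7] zaxis [ 0.001  0.    -1.   ]
shift [-2.5 -2.9  2. ] roll -0.003
22 1 3624 y [ 2.2  8.9 15.4] z [-138.5 -134.3 -114.7]
22 -1 4298 y [-15.1  -7.5   0.5] z [-138.5 -134.2 -114.8]
25 1 1003 y [ 2.2  9.3 15.6] z [-118.7 -114.4 -109.4]
25 -1 1143 y [-14.8  -7.6   0.4] z [-121.3 -114.5 -110.4]
28 1 609 y [ 2.3 11.9 15.7] z [-119.7 -112.4 -102.5]
28 -1 760 y [-15.4 -11.5  -0.1] z [-121.4 -112.8 -104.1]
31 1 269 y [ 9.5 15.6 15.9] z [-121.2 -113.1  -21.1]
31 -1 637 y [-15.9 -14.2 -12.7] z [-121.4 -114.5 -102.9]
34 1 32 y [ 7.7  8.9 15.9] z [-115.1  -21.   -19.9]
34 -1 66 y [-15.6 -13.7  -5.2] z [-120.4 -110.7  -20.4]
37 1 51 y [ 5.8  7.7 10.5] z [-22.1 -21.1  -8.4]
37 -1 48 y [-7.4 -5.1 -2.8] z [-22.5 -21.2  -2.9]
40 1 63 y [ 6.1  8.1 10.1] z [-21.6 -13.5  -2.2]
40 -1 65 y [-6.9 -5.1 -3.2] z [-21.4 -13.9  -1.8]
```

View pics/w7.png

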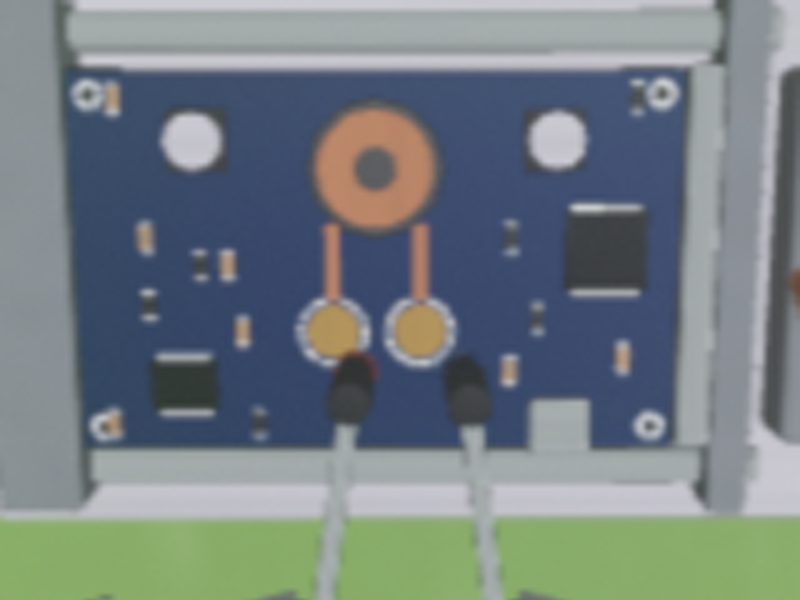

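The pads are at view (334,331) and (420,331). The barrel tops are at (350,403) and (469,403), with their bottoms near (357,366) and (462,368), so the tips sit too far image-down and right. I work out the offsets.

```bash
python3 - <<'E'
from h import *
z=np.load('w7.npz'); p,d=z['p'],z['d']; st=dict(position=z['pos'],orientation=z['q']); C=cam('wrist',st); W=rot(z['q'])
def T(u,v,zt): return ((ray(C,240+u/5,100+v/5,z['pos'][2]-zt/1e3)-z['pos'])@W*1e3).round(1)
print('pads',T(334,331,35.6),T(420,331,35.6))
print('top c',T(350,403,-21.5),T(469,403,-21.5)); print('bottom front edge',T(358,353,.7),T(461,355,.7)); print('bottom sides L',T(336,368,.7),T(378,368,.7),'R',T(441,368,.7),T(484,368,.7))
X=cloud(C,d); L=(X-z['pos'])@W*1e3
print('board z tool',np.median(L[170:175,290:300,2]),'px pads depth',L[166,307],L[166,324])
E
grep -c . h.py
```

```text
pads [38.5 -9.7 35.6] [38.5  3.2 35.6]
top c [ 38.8  -5.2 -21.5] [ 38.8   8.1 -21.5]
bottom front edge [40.8 -4.9  0.7] [40.5  8.1  0.7]
bottom sides L [38.9 -7.7  0.7] [38.9 -2.4  0.7] R [38.9  5.5  0.7] [38.9 11.   0.7]
board z tool 35.59260361226076 px pads depth [38.65849175 -9.51338782 35.57960106] [38.54659067  3.25203868 36.22732272]
28
```

View pics/w7s.png

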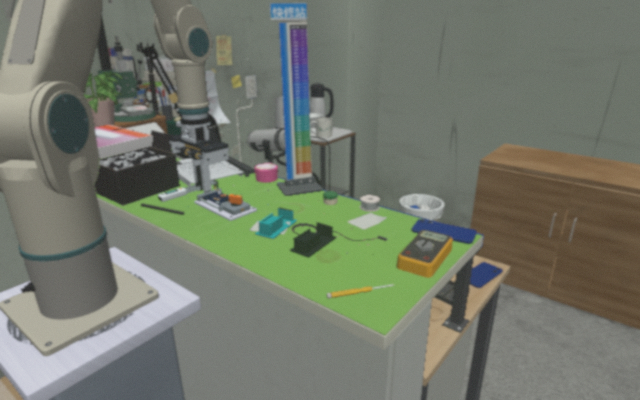

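Needed shift: about +0.2 in x and −4.8 in y, with about 26 mm down to touch. I correct and descend 19 mm, then recheck.

Request:
arm_command([
  [[0.1,-2.4,2],0],
  [[0.2,-4.8,6],0],
  [[0.2,-4.8,12],0],
  [[0.2,-4.8,17],0],
  [[0.2,-4.8,19],0],
])

```text
t: 11.7
position: [0.4085, 0.1587, 0.0369]
orientation: [0.0, 0.999, -0.048, -0.001]
wrist_force: [0.7, 0.5, -0.8]
finger_gap: 0.0264
finger_force: 8.7
```

Request:
arm_command([
  [[0,0,0],0],
  [[0,0,0],0],
  [[0,0,0],0],
])

```text
t: 12.0
position: [0.4091, 0.1589, 0.0377]
orientation: [-0.0, 0.999, -0.048, 0.0]
wrist_force: [1.2, -0.6, -0.2]
finger_gap: 0.0263
finger_force: 8.7
```

```bash
python3 - <<'E'
from h import *
s=arm.state(); p,d=arm.grab_frame('wrist'); np.savez('w8.npz',p=p,d=d,pos=s['position'],q=s['orientation'])
go([.4066,.157,.055],-5.42); print(s['finger_force'])
save('w8.png',cv2.resize(p[130:230,260:360],None,fx=6,fy=6,interpolation=cv2.INTER_CUBIC))
E
```

```text
t 12.05 pos [409.1 158.9  37.8] ang -5.5 j [-0.54  0.66  0.15  2.23 -0.34  0.28 -1.75] gap 26.1 F [ 0.1  0.  -1.1] zaxis [ 0.  0. -1.]
shift [ -2.3   2.2 -17.2] roll -0.002
8.697208911180496
```

View pics/w8.png

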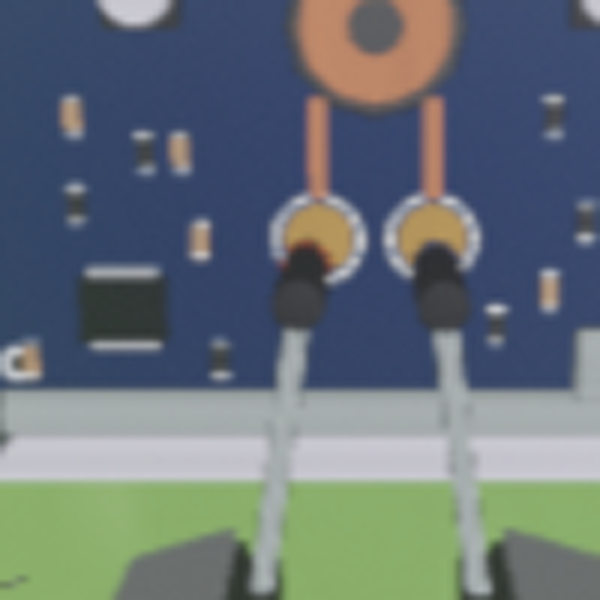

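The pads are at view (319,238) and (432,238), and the barrel bottoms at about (306,262) and (436,262). I have now viewed 13 pictures, over the limit of 10, so I use numbers only from here.

```bash
cat > m.py <<'E'
from h import *
def meas(f):
    z=np.load(f); p,d=z['p'],z['d']; st=dict(position=z['pos'],orientation=z['q']); C=cam('wrist',st); W=rot(z['q']); pos=z['pos']
    T=lambda u,v,zt:((ray(C,u,v,pos[2]-zt/1e3)-pos)@W*1e3).round(1)
    hsv=cv2.cvtColor(p,cv2.COLOR_RGB2HSV); zt=pos[2]*1e3-21.4
    L=(cloud(C,d)-pos)@W*1e3
    # traces above pads share the hue: use columns of the traces for y and white ring extents for x
    tr=((hsv[...,0]<14)&(hsv[...,1]>90)&(hsv[...,2]>120)).astype(np.uint8)
    wh=((hsv[...,1]<60)&(hsv[...,2]>165)).astype(np.uint8)
    dk=((hsv[...,2]<75)&(hsv[...,1]<110)&(d>0)&(L[...,2]<3)&(L[...,2]>-24)&(L[...,0]>35)&(abs(L[...,1])<20)).astype(np.uint8)
    for nm,m in (('dark',dk),):
        n,l,s,c=cv2.connectedComponentsWithStats(m)
        for k in range(1,n):
            if s[k,4]>20:
                q=L[l==k]
                for a,b in ((-23,-17),(-17,-11),(-11,-6),(-6,3)):
                    r=q[(q[:,2]>a)&(q[:,2]<=b)]
                    if len(r)>3: print(nm,k,(a,b),len(r),'ymid %.2f'%(r[:,1].min()/2+r[:,1].max()/2),'x',np.percentile(r[:,0],[5,95]).round(1))
    pd=((hsv[...,0]>14)&(hsv[...,0]<30)&(hsv[...,1]>90)&(hsv[...,2]>110)|(wh>0)).astype(np.uint8)
    pd[(abs(L[...,2]-zt)>3)|(L[...,0]<30)|(L[...,0]>48)|(abs(L[...,1])>16)]=0
    n,l,s,c=cv2.connectedComponentsWithStats(pd,connectivity=8)
    for k in range(1,n):
        if s[k,4]>40:
            v,u=np.nonzero(l==k); (cx,cy),r=cv2.minEnclosingCircle(np.c_[u,v].astype(np.float32)); print('pad',s[k],'bbox c',T((u.min()+u.max())/2,cy,zt),'circ',(round(cx,1),round(cy,1),round(r,1)),T(cx,cy,zt))
    return T
E
python3 - <<'E'
from m import *
T=meas('w7.npz'); print()
T=meas('w8.npz'); g=lambda u,v,zt:T(260+u/6,130+v/6,zt)
print('manual pads',g(319,238,16.4),g(432,238,16.4),'bottom',g(306,262,.7),g(436,262,.7),'front edge',g(306,245,.7),'top',g(298,303,-21.5),g(442,303,-21.5))
E
```

```text
dark 1 (-23, -17) 63 ymid -5.23 x [37.4 41.4]
dark 1 (-17, -11) 14 ymid -5.13 x [40.4 41.5]
dark 1 (-11, -6) 9 ymid -5.56 x [40.7 41.7]
dark 2 (-23, -17) 61 ymid 7.96 x [37.2 41.2]
dark 2 (-17, -11) 16 ymid 7.76 x [39.  41.3]
dark 2 (-11, -6) 12 ymid 7.55 x [39.3 41.4]
dark 2 (-6, 3) 4 ymid 7.13 x [40.3 41.3]
pad [301 161  10  11  74] bbox c [ 38.4 -10.6  35.6] circ (305.1, 166.3, 5.6) [ 38.4 -11.   35.6]
pad [317 160  14  13  96] bbox c [38.8  2.9 35.6] circ (323.4, 165.8, 6.8) [38.8  2.8 35.6]

dark 1 (-23, -17) 64 ymid -5.50 x [37.4 41.4]
dark 1 (-17, -11) 12 ymid -5.38 x [40.7 41.5]
dark 1 (-11, -6) 6 ymid -5.24 x [41.2 41.5]
dark 2 (-23, -17) 62 ymid 7.98 x [37.2 41.2]
dark 2 (-17, -11) 13 ymid 7.45 x [39.  41.4]
dark 2 (-11, -6) 10 ymid 7.28 x [39.8 41.4]
dark 2 (-6, 3) 5 ymid 7.15 x [40.  41.4]
pad [306 163  15  14  86] bbox c [39.5 -4.5 16.3] circ (312.9, 168.9, 7.4) [39.5 -4.6 16.3]
pad [324 163  16  11  82] bbox c [39.   8.2 16.3] circ (331.6, 169.5, 7.6) [39.   8.2 16.3]
manual pads [38.9 -4.4 16.4] [38.9  8.5 16.4] bottom [38.9 -5.3  0.7] [38.8  8.4  0.7] front edge [40.7 -5.3  0.7] top [ 38.8  -5.3 -21.5] [ 38.8   8.1 -21.5]
```

Tips and pads agree in x, and y needs +0.5. I trim the squeeze slightly and lower about 9 mm, which is about 2 mm of pin travel.

Request:
arm_command([
  [[0,0.5,2],0],
  [[0,0.5,4],0],
  [[0,0.5,6],0],
  [[0,0.5,7.5],0],
  [[0,0.5,8],0],
], fingers=27.4)

```text
t: 12.55
position: [0.4089, 0.1584, 0.0294]
orientation: [0.0, 0.999, -0.048, -0.0]
wrist_force: [0.2, -0.2, 0.1]
finger_gap: 0.0257
finger_force: 8.9
```

Request:
arm_command([
  [[0,0,0.5],0],
  [[0,0,1],0],
  [[0,0,1],0],
  [[0,0,1],0],
  [[0,0,1],0],
])

```text
t: 13.05
position: [0.4089, 0.1585, 0.0287]
orientation: [-0.0, 0.999, -0.048, 0.0]
wrist_force: [0.2, 0.3, 0.6]
finger_gap: 0.0258
finger_force: 8.9
```

```bash
cat > fin.py <<'E'
from m import *
F=[]
for i in range(6):
    s=arm.state(); p,d=arm.grab_frame('wrist'); F.append(s['wrist_force'])
np.savez('w9.npz',p=p,d=d,pos=s['position'],q=s['orientation'])
print('F',np.mean(F,0).round(2),s['finger_force'])
go(s['position'],-5.42); T=meas('w9.npz')
C=cam('wrist',s); W=rot(s['orientation']); L=(cloud(C,d)-s['position'])@W*1e3
for x0 in (26,30,34,38):
    for lo,hi in ((-16,0),(3,18)):
        r=L[(L[...,0]>x0)&(L[...,0]<x0+4)&(L[...,1]>lo)&(L[...,1]<hi)&(L[...,2]>-24)&(L[...,2]<-17)]; print(x0,len(r),np.median(r,0).round(2))
E
python3 fin.py
```

```text
F [-0.44  0.17  0.29] 8.913149982690811
t 13.35 pos [409.  158.4  28.6] ang -5.5 j [-0.53  0.67  0.14  2.23 -0.36  0.25 -1.73] gap 25.9 F [-0.3 -0.3  0.3] zaxis [ 0.  0. -1.]
shift [-0. -0. -0.] roll -0.002
dark 1 (-23, -17) 59 ymid 7.45 x [37.2 41.2]
dark 1 (-17, -11) 14 ymid 7.40 x [39.6 41.4]
dark 1 (-11, -6) 8 ymid 7.33 x [40.3 41.4]
dark 2 (-23, -17) 64 ymid -5.47 x [37.5 41.2]
dark 2 (-17, -11) 12 ymid -5.11 x [40.5 41.5]
dark 2 (-11, -6) 9 ymid -5.57 x [40.6 41.5]
pad [304 164  16  13  76] bbox c [39.2 -5.2  7.2] circ (311.5, 171.5, 7.9) [39.2 -5.2  7.2]
pad [324 164  16  14  86] bbox c [39.3  7.9  7.2] circ (331.4, 171.3, 7.8) [39.3  7.8  7.2]
26 26 [ 27.95  -6.72 -20.66]
26 29 [ 27.87   9.5  -20.6 ]
30 26 [ 31.95  -6.09 -20.49]
30 27 [ 32.01   8.89 -20.76]
34 35 [ 36.55  -5.23 -20.82]
34 36 [ 36.83   8.3  -20.63]
38 58 [ 39.81  -5.15 -20.86]
38 56 [ 39.72   8.19 -21.16]
```

Tips and pads agree to about 0.3 mm, with the pins in about 2.5 mm. I ease off 0.5 mm, let it settle and hand in.

Request:
arm_command([
  [[0.2,0,-0.5],0],
  [[0.2,0,-0.5],0],
  [[0.2,0,-0.5],0],
  [[0.2,0,-0.5],0],
  [[0.2,0,-0.5],0],
])

```text
t: 13.85
position: [0.4091, 0.1584, 0.0291]
orientation: [0.0, 0.999, -0.048, -0.0]
wrist_force: [0.2, -0.3, 0.7]
finger_gap: 0.0262
finger_force: 8.9
```

```bash
python3 fin.py; python3 - <<'E'
from h import *
p,d=arm.grab_frame('wrist'); s=arm.state(); print(s['position'],s['finger_gap']); print(arm.sign_off())
E
```

```text
F [-0.33 -0.05  0.67] 8.887388706207275
t 14.15 pos [409.1 158.4  29.1] ang -5.5 j [-0.53  0.67  0.14  2.23 -0.36  0.26 -1.73] gap 25.8 F [ 0.3 -0.2  0.2] zaxis [-0.  0. -1.]
shift [ 0. -0.  0.] roll -0.002
dark 1 (-23, -17) 61 ymid -5.44 x [37.5 41.3]
dark 1 (-17, -11) 14 ymid -5.10 x [40.5 41.5]
dark 1 (-11, -6) 9 ymid -5.59 x [40.6 41.7]
dark 2 (-23, -17) 58 ymid 7.72 x [37.3 41.3]
dark 2 (-17, -11) 13 ymid 7.37 x [39.2 41.3]
dark 2 (-11, -6) 10 ymid 7.27 x [40.  41.5]
pad [307 165  13  12  56] bbox c [39.3 -4.3  7.7] circ (313.1, 171.2, 6.5) [39.3 -4.2  7.7]
pad [324 165  16  14  83] bbox c [39.1  7.9  7.7] circ (331.4, 171.5, 7.8) [39.1  7.8  7.7]
26 27 [ 28.    -6.48 -20.59]
26 25 [ 28.07   9.5  -20.7 ]
30 27 [ 32.09  -6.34 -20.55]
30 27 [ 32.1    8.89 -20.79]
34 35 [ 36.64  -5.22 -21.08]
34 36 [ 36.71   8.28 -21.03]
38 56 [ 39.8   -5.16 -21.  ]
38 55 [ 39.77   8.19 -21.15]
[0.40910412 0.15842551 0.0291042 ] 0.026093553624083877
the job is handed in; nothing more can be done
None
```

I handed the job in at about 14 s, with the knob locked and both tips held within about 1 mm of the pad centres by camera; the pins are in about 2 mm by calculated height, not seen directly, and I viewed 13 pictures against the limit of 10.

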